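Close the violin maker's press on a loaded blank

ROBOT

A 7-joint arm with a two-finger parallel gripper is mounted at the origin on the work surface. World frame = base frame: x ahead of the robot, y to its left, z up, the work surface at z = 0. Lengths are in m, angles in rad, forces in N, time in s.
With the tool pointing down it reaches from about 0.425 to 0.925 m from the base axis. Payload 6.8 kg.
Tool frame: the origin (TCP) lies at the very end of the fingers, on their centre line; the grasp point (between the pads) lies bot.grip_depth behind it (bot.grip_depth is the distance from the TCP to the grasp point, in m); z points along the fingers, y is the line along which they close (so a half turn about z gives the same grasp; the last joint's range is limited). The gripper opens to 85 mm and grips with 20 to 120 N. Pads are 22 mm wide; open, the fingers measure 114 mm over their backs; the gripper's body (76 mm by 85 mm) begins 54 mm behind the grasp point. The pads swing forward as they close: fully open they stand 13 mm farther back than shut.
Start: joints at [1.057, 0.477, 0.022, 1.555, -0.011, 1.109, -0.083], TCP at [0.266, -0.62, 0.231] pointing down, gripper open.
Joint ranges: [-2.96, 2.96], [-0.34, 2.1], [-1.41, 1.46], [0.24, 2.44], [-1.37, 4.51], [0.17, 1.92], [-2.96, 2.96]. Speed limits (rad/s): [2.39, 2.39, 3.14, 3.14, 3.14, 3.14, 3.14].

INTERFACE

Orientations are given as a unit quaternion [w, x, y, z].
In Python, from station import bot gives the robot as it stands.
- The arm moves only by the tool send_rows, never from a script. Its arguments are lists of equal length, an entry for each row: "slide": the shift along the tool's x, y, z in mm, a list of three; "roll": the turn about the tool's z in degrees; "claw": the opening, from 0 (shut) to 1 (fully open). A call has exactly 8 rows; each row is the pose to reach, as a shift and turn from the pose commanded when the call began, along the tool's axes at that moment; what a row does not reach only later rows make up. A row lasts 1/12 s, in which the tool goes at most 41.7 mm and 7.16 degrees, less where a joint would pass 70% of its speed; a pose out of reach is approached as far as the arm can. A call with a gripper value outside its range is refused whole. The fingers move at their own pace and stop on an object; "force" is the grip in N (left out, the last holds). Time passes only in rows, so rows that repeat a pose let the fingers close, or fill a call up. It gives the time, the measured TCP pose, the force, the opening and the grip force at its end, in the units of the state.
- bot.get_obs(): the state, without advancing time (a new reading comes with each control period).
- bot.read_camera(name): name is "side" or "top" or "wrist"; returns the picture (400x640x3 uint8, red, green, blue); there is no depth.
- bot.camera_model(name): a dict with "camera_matrix" (3x3 intrinsics, pixels), "camera_from_world" (4x4, takes a point from world to camera coordinates). Camera axes: x right, y down, z forward; pixel columns grow to the right and rows downward; lengths in m; the calibration is good to about 2 mm. A picture is of the moment at which its call begins: read the wrist's pose just before it. camera_model takes no time and is no camera call; for the wrist camera it gives the pose at the moment of the call.
- bot.hand_in(): hands the job in; it is judged then, once.
The state is a dict: "t": time; "q": joint angles; "joint_vel": joint speeds; "joint_torque": joint torques, N m; "eef_pos": TCP position; "tool_rot": TCP orientation; "contact_force": force on the tool from outside, world axes, zero at the start; "torque": the same for the moment, N m; "gripper_width": opening from 0.0 (shut) to 1.0 (fully open); "grasp_force": force on a finger pad.
Only numpy, scipy, OpenCV 4.12 (cv2) and the standard library are available. Lean on these libraries where they do the work, as an engineer would, in place of code of your own. Each camera call takes 0.05 s, during which the arm holds its last target. There are 200 camera calls.

TASK

A blank already lies in the pocket of the little wooden press. Take the pressing block that stands on its edge on the bench, set it squarely into the pocket flat on the blank, felt face down and grip bar up, then swing the clamp arm down onto its bar and press the arm firmly home, so that the press is left closed. Leave the other things on the bench as they are.

Things in the scene. Friction and masses are not known exactly. Their poses are not given: they have to be found in the camera images.
- press: Fixed wooden press, base 250 x 140 x 12 mm. Origin on the bench under the centre of its pocket, z up. Pocket inside 65 mm along press x, 95 mm along y, floor at z = 12 mm; walls 12 mm thick, top at z = 48 mm. The clamp tower (34 mm in x, 40 mm in y, top at z = 108 mm) stands at x = +85 mm. As set up, press +x points to the robot's right (roughly -y).
- clamp (a joint): Clamp arm angle, rad. 0: arm level along press -x from the hinge, its pad just touching the bar of a properly seated block. Grows as the arm is raised: 1.57 upright, 2.1 the stop, leaning away from the pocket. The arm is stiff and stays where it is left (about 1.5 N at its end moves it).
- clamp_hinge (a point): Hinge axis of the clamp arm, at x = +85, y = 0, z = 93 mm in the press's frame; the axis runs along the press's y.
- clamp_end (a point): Free end of the clamp arm, 140 mm from the hinge, mid-thickness. The outer 60 mm are a red grip 24 mm wide, 16 mm thick; the inner steel part is 20 mm wide, 14 mm thick. The rubber pad (20 mm diameter) is under the arm 85 mm from the hinge, its face 17 mm below the arm's mid-line.
- caul: Pressing block (caul), maple, 0.1 to 0.25 kg. Frame as it stands at the start: z up, origin in the middle of its underside. 30 mm thick along x, 60 mm along y, 90 mm tall (z 0 to 90). Green felt face at x = -15 mm (felt 4 mm, inset 2 mm all round), back at x = +15 mm. In the pocket its x points up, its y lies along press x (either way round), with 2.5 mm to spare all round.
- caul_bar (a point): Centre of the outer face of the block's dark grip bar, at x = +41, y = 0, z = 45 mm in caul. The bar stands 26 mm out of the block's back, 40 mm long along the block's y, 16 mm wide along its z.
- blank: Dark wooden blank lying loose in the pocket, 56 x 84 x 8 mm, origin in the centre of its underside.
- varnish: Amber glass bottle, 48 mm diameter, 110 mm tall, origin under its centre. Bystander.
- pigment: Clear glass jar, 56 mm diameter, 60 mm tall, origin under its centre. Bystander.
- plane: Small brass plane with a dark wedge, 110 x 42 x 44 mm, origin under its centre, long axis x. Bystander.
- hammer: Hammer, 240 mm long, lying along its x. Bystander.
- scribe: Slim hand tool like a screwdriver, 180 mm long, lying along its x. Bystander.
- cup: Blue ceramic mug, 72 mm diameter, 80 mm tall, origin under its centre. Bystander.
Not all that is in view belongs to the job. Leave any pink or red look-alike of the caul alone.

How it is judged:
On the way, in this order (a step that is already met when the one before it is completed fails the run):
1. the pressing block lies felt down on the blank in the pocket, the clamp still raised (angle between caul's own x axis and vertical below 0.08 rad and horizontal distance between caul_bar and press below 0.007 m and z of caul_bar in the frame of press below 0.08 m and value of joint clamp above 0.3 rad), for 0.2 s.
2. the clamp arm is down and pressed onto the block with more than 4 N (value of joint clamp below 0.05 rad and contact force between caul and press above 4 N), for 0.1 s.
At the end, for the whole second after the job is handed in: The pressing block lies in the pocket flat on the blank (within 0.08 rad of level, bar up, centred within 7 mm, top of its bar 72 to 80 mm above the bench), the blank is still flat in the pocket, the clamp arm is down on the bar (within 0.05 rad of level), all at rest (angle between caul's own x axis and vertical below 0.08 rad and horizontal distance between caul_bar and press below 0.007 m and z of caul_bar in the frame of press between 0.072 and 0.08 m and horizontal distance between blank and press below 0.01 m and z of blank in the frame of press below 0.015 m and value of joint clamp between -0.05 and 0.05 rad and linear speed of caul below 0.02 m/s); the robot touches nothing.
It fails at once if a bystander was shifted by more than 30 mm (distance of any of varnish, pigment, plane, hammer, scribe, cup from where it was at the start of the episode above 0.03 m).
It fails at once if a glass container was tipped over (angle between any of varnish, pigment's own z axis and vertical above 0.5 rad).
It also fails if it takes over 69 s, if anything falls off the work surface, if the arm or the gripper's body presses on something with over 40 N, if the wrist force passes 120 N, or if a joint passes its speed limit or range.

## Working session

There is one attempt and no reset: what is moved stays moved. The work goes in short steps, Python scripts to look and compute and a tool call to move; the robot and the scene stay as the last step left them, time stands still between calls to the robot, and variables do not carry over. Pictures are saved under pics/ and viewed, at most 10 in all, crops included, and the job is handed in when it is done.

Besides the shell and the picture viewer there is one more tool, called as name(argument=value, ...) on one line, values as JSON. send_rows: Moves the arm, as the interface text tells. Its arguments: {"type":"object","properties":{"slide":{"type":"array","items":{"type":"array","items":{"type":"number"}}},"roll":{"type":"array","items":{"type":"number"}},"claw":{"type":"array","items":{"type":"number"}},"force":{"type":"number"}},"required":["slide","roll","claw"]}

```bash
ls; mkdir -p pics; python3 - <<'E'
from station import bot
import cv2,numpy as np
np.set_printoptions(precision=4,suppress=True)
o=bot.get_obs();print(o,bot.grip_depth)
for n in("side","top"):
    cv2.imwrite(f"pics/{n}0.png",bot.read_camera(n)[:,:,::-1]);m=bot.camera_model(n);print(n,m)
E
```

```text
pics
{'t': 0.0, 'q': array([ 1.0569,  0.4778,  0.0223,  1.5565, -0.0115,  1.1093, -0.0831]), 'joint_vel': array([ 0.0011, -0.0011,  0.0006,  0.0007, -0.0007, -0.0003,  0.0012]), 'joint_torque': array([  0.0009, -59.6445,   1.6078, -28.1198,   0.0123,   0.0094,
         0.    ]), 'eef_pos': array([ 0.2662, -0.6196,  0.2303]), 'tool_rot': array([-0.0009,  0.9795,  0.2015, -0.0002]), 'contact_force': array([-1.1276, -0.1863, -0.0652]), 'torque': array([ 0.0035, -0.0119,  0.0277]), 'grasp_force': 0.0, 'gripper_width': 1.0005349175826812} 0.0187
side {'camera_matrix': array([[516.3365,   0.    , 323.2182],
       [  0.    , 516.3365, 196.9693],
       [  0.    ,   0.    ,   1.    ]]), 'camera_from_world': array([[ 0.9876, -0.1558,  0.0191, -0.5324],
       [-0.0845, -0.6302, -0.7719,  0.1217],
       [ 0.1323,  0.7607, -0.6355,  1.8146],
       [ 0.    ,  0.    ,  0.    ,  1.    ]])}
top {'camera_matrix': array([[518.9517,   0.    , 316.656 ],
       [  0.    , 518.9517, 203.1621],
       [  0.    ,   0.    ,   1.    ]]), 'camera_from_world': array([[ 0.0024, -1.    ,  0.0081,  0.0145],
       [-0.9978, -0.0029, -0.0657,  0.5493],
       [ 0.0658, -0.0079, -0.9978,  1.6251],
       [ 0.    ,  0.    ,  0.    ,  1.    ]])}
```

View pics/top0.png

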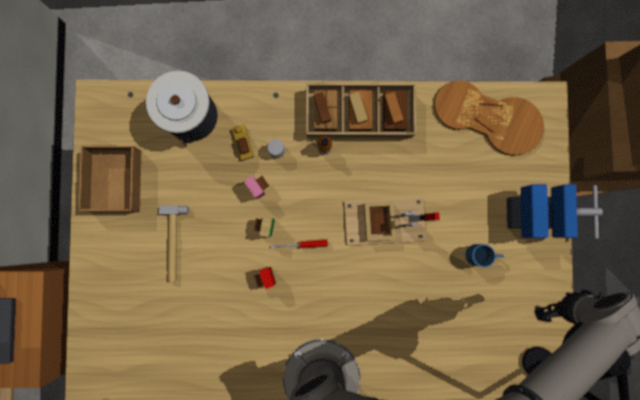

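View pics/side0.png

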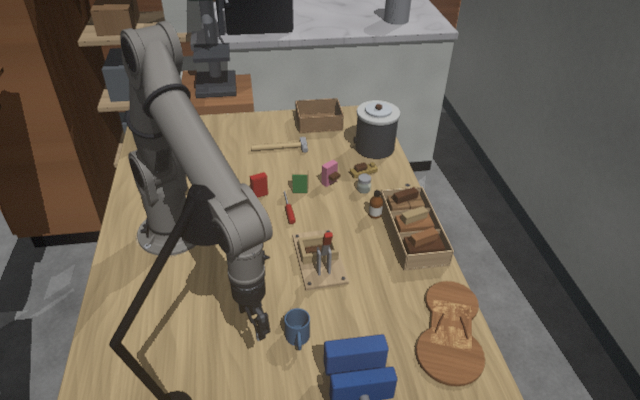

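The top view shows the press at about (385,220), with its clamp arm leaning right and the red grip at (430,217). Things that could be taken for the caul, by top/side pixel:
- Maple block with green felt: (265,228)/(300,184).
- Pink block: (257,187)/(329,174).
- Red block: (266,278)/(259,185).

I choose the one with the green felt. Its felt faces robot right and its bar faces left. Next is a close crop to check it.

```bash
cat > h.py <<'E'
import cv2,numpy as np
from station import bot
np.set_printoptions(precision=4,suppress=True)
def ray(n,uv,m=None):
    m=m or bot.camera_model(n);T=m["camera_from_world"];R=T[:3,:3]
    d=R.T@np.linalg.inv(m["camera_matrix"])@np.array([uv[0],uv[1],1.]);return -R.T@T[:3,3],d
def onz(n,uv,z,m=None):
    c,d=ray(n,uv,m);return c+d*(z-c[2])/d[2]
def proj(n,P,m=None):
    m=m or bot.camera_model(n);p=m["camera_from_world"][:3]@np.append(P,1);k=m["camera_matrix"]@p;return k[:2]/k[2]
def totool(dxyz):
    """world shift -> tool slide mm (at measured pose)"""
    from scipy.spatial.transform import Rotation as Ro
    w,x,y,z=bot.get_obs()["tool_rot"];R=Ro.from_quat([x,y,z,w]).as_matrix()
    return R.T@np.array(dxyz)*1000,R
E
python3 - <<'E'
from h import *
t=cv2.imread("pics/top0.png");s=cv2.imread("pics/side0.png")
a=cv2.resize(t[205:255,240:340],None,fx=6,fy=6,interpolation=cv2.INTER_CUBIC)
b=cv2.resize(t[190:250,340:450],(600,327)[::1],interpolation=cv2.INTER_CUBIC)[:295]
cv2.imwrite("pics/c1.png",np.vstack([a,b]))
h=cv2.cvtColor(t,cv2.COLOR_BGR2HSV)
g=cv2.inRange(h,(45,80,30),(85,255,255));n,l,st,c=cv2.connectedComponentsWithStats(g)
for i in range(1,n):
    if st[i,4]>8: print("green",st[i],c[i])
h=cv2.cvtColor(s,cv2.COLOR_BGR2HSV)
g=cv2.inRange(h,(45,80,30),(85,255,255));n,l,st,c=cv2.connectedComponentsWithStats(g)
for i in range(1,n):
    if st[i,4]>8:
        print("green side",st[i],c[i]); q=cv2.minAreaRect(np.argwhere(l==i)[:,::-1].astype(np.float32));print(cv2.boxPoints(q))
E
```

```text
green [270 219   4  17  28] [271.2857 226.6429]
green side [293 175  14  18 252] [299.5 183.5]
[[293. 175.]
 [306. 175.]
 [306. 192.]
 [293. 192.]]
```

View pics/c1.png

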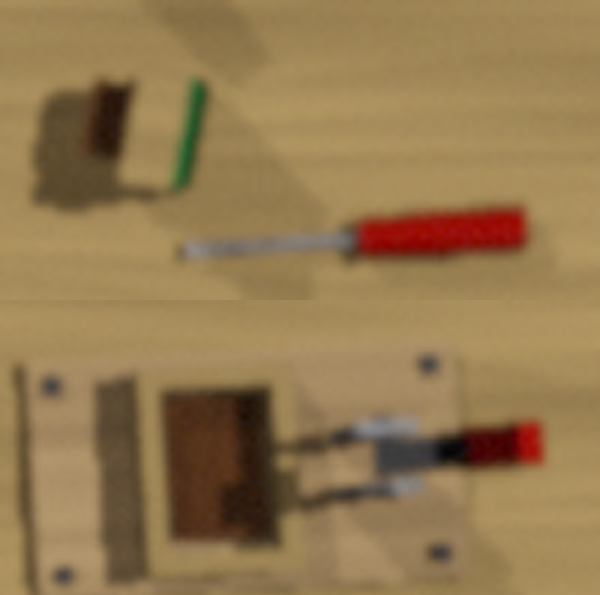

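The crop confirms maple with green felt on its right edge, top px (274,218) to (270,236), and the dark bar on the left at (257,225). The scribe lies close by at row 245. In the press, the pocket is around (380,220) and the clamp leans right.

```bash
python3 - <<'E'
from h import *
def C(x,y): return (240+(x+.5)/6-.5,205+(y+.5)/6-.5)
def D(x,y): k=110/600;return (340+(x+.5)*k-.5,190+(y-300+.5)*k-.5)
a=onz("top",C(204,80),.088);b=onz("top",C(180,187),.088);print("felt top",a,b,np.linalg.norm(a-b),np.degrees(np.arctan2(*(a-b)[[1,0]])))
c=onz("top",C(128,130),.09); print("block back edge",c); 
B=[onz("top",D(*p),.012) for p in((50,386),(428,364),(440,552),(63,575))];print("bolts",np.array(B),np.mean(B,0))
for i,j in((0,1),(3,2)): print(np.degrees(np.arctan2(*(B[j]-B[i])[[1,0]])),np.linalg.norm(B[j]-B[i]))
P=[onz("top",D(*p),.048) for p in((163,390),(270,386),(280,546),(170,542))];print("pocket",np.array(P),np.mean(P,0))
# side felt lower/upper corners
for uv,z in(((293,192),.002),((306.5,192),.002)): print("side bottom",onz("side",uv,z))
sl,R=totool([.50-.2662,.06+.6196,0]);print(sl,R)
E
```

```text
felt top [0.4995 0.1466 0.088 ] [0.4457 0.1582 0.088 ] 0.05508180994781053 -12.195446443575223
block back edge [0.4742 0.1844 0.09  ]
bolts [[ 0.5429 -0.0862  0.012 ]
 [ 0.5564 -0.307   0.012 ]
 [ 0.4469 -0.3128  0.012 ]
 [ 0.4331 -0.0936  0.012 ]] [ 0.4948 -0.1999  0.012 ]
-86.50029638180412 0.22117257050116437
-86.38607649035058 0.2196723086672273
pocket [[ 0.5386 -0.1481  0.048 ]
 [ 0.541  -0.2092  0.048 ]
 [ 0.45   -0.2143  0.048 ]
 [ 0.4521 -0.1517  0.048 ]] [ 0.4954 -0.1808  0.048 ]
side bottom [0.4463 0.1613 0.002 ]
side bottom [0.498  0.1544 0.002 ]
[ 483.0846 -532.1157    0.8221] [[ 0.9188  0.3947 -0.0008]
 [ 0.3947 -0.9188  0.0015]
 [-0.0001 -0.0017 -1.    ]]
```

send_rows(slide=[[28, -22, -12], [55, -44, -25], [83, -66, -37], [111, -88, -50], [139, -110, -62], [166, -132, -75], [194, -154, -87], [222, -177, -100]], roll=[4, 8, 12, 16, 20, 24, 28, 35], claw=[1, 1, 1, 1, 1, 1, 1, 1])

```text
t: 0.77
eef_pos: [0.4004, -0.3691, 0.3311]
tool_rot: [-0.0, 0.995, -0.102, -0.0]
contact_force: [0.7, 0.5, -0.6]
gripper_width: 1.0
grasp_force: 0.0
```

send_rows(slide=[[2, -32, 0], [4, -64, 0], [7, -97, 0], [9, -129, 0], [11, -161, 0], [14, -194, 0], [16, -226, 0], [18, -258, 0]], roll=[0, 0, 0, 0, 0, 0, 0, 0], claw=[1, 1, 1, 1, 1, 1, 1, 1])

```text
t: 1.43
eef_pos: [0.4691, -0.1201, 0.3307]
tool_rot: [0.0, 0.995, -0.1, -0.0]
contact_force: [0.3, -0.4, -0.8]
gripper_width: 1.001
grasp_force: 0.0
```

```bash
python3 - <<'E'
from h import *
import json
for k in range(1):
    m=bot.camera_model("wrist");im=bot.read_camera("wrist")
cv2.imwrite("pics/w1.png",im[:,:,::-1]);np.savez("w1.npz",K=m["camera_matrix"],T=m["camera_from_world"])
print(bot.get_obs()["eef_pos"],proj("wrist",[.4955,-.181,.048],m),proj("wrist",[.476,.167,.09],m))
E
```

```text
[ 0.471  -0.1128  0.3309] [356.2844 134.2444] [ 87.9746 209.0602]
```

View pics/w1.png

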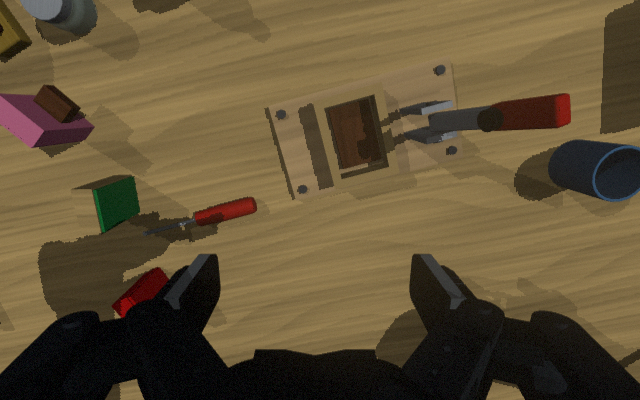

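The wrist view shows the pocket rim near (326,107), (375,95), (388,168) and (338,177), and the green felt of the caul at (117,203).

```bash
python3 - <<'E'
from h import *
z=np.load("w1.npz");m={"camera_matrix":z["K"],"camera_from_world":z["T"]}
im=cv2.imread("pics/w1.png")
P=np.array([onz("wrist",p,.048,m) for p in((326,107),(375,95),(388,168),(338,177))]);print("pocket",P,P.mean(0))
B=np.array([onz("wrist",p,.012,m) for p in((280.5,114.5),(439,70.5),(451.5,151),(302,189.5))]);print("bolts",B,B.mean(0),[np.degrees(np.arctan2(*(B[j]-B[i])[[1,0]])) for i,j in((0,1),(3,2))])
g=cv2.inRange(cv2.cvtColor(im,cv2.COLOR_BGR2HSV),(50,100,30),(80,255,255))
c=max(cv2.findContours(g,0,2)[0],key=cv2.contourArea);q=cv2.approxPolyDP(c,4,True)[:,0];print(q)
for p in q: print(p,onz("wrist",p,.088,m),onz("wrist",p,.002,m))
cv2.imwrite("pics/c2.png",cv2.resize(im[60:200,260:460],(800,560),interpolation=cv2.INTER_CUBIC))
E
```

```text
pocket [[ 0.5367 -0.1489  0.048 ]
 [ 0.5386 -0.212   0.048 ]
 [ 0.4433 -0.2153  0.048 ]
 [ 0.4446 -0.1476  0.048 ]] [ 0.4908 -0.1809  0.048 ]
bolts [[ 0.5394 -0.0865  0.012 ]
 [ 0.5524 -0.3071  0.012 ]
 [ 0.4416 -0.3145  0.012 ]
 [ 0.4289 -0.0933  0.012 ]] [ 0.4906 -0.2003  0.012 ] [np.float64(-86.61907141693204), np.float64(-86.71147601576642)]
[[133 177]
 [ 93 190]
 [102 232]
 [139 211]]
[133 177] [0.5033 0.0988 0.088 ] [0.4957 0.1506 0.002 ]
[ 93 190] [0.4976 0.1529 0.088 ] [0.4888 0.2168 0.002 ]
[102 232] [0.4431 0.163  0.088 ] [0.4221 0.2291 0.002 ]
[139 211] [0.4605 0.1067 0.088 ] [0.4433 0.1603 0.002 ]
```

View pics/c2.png

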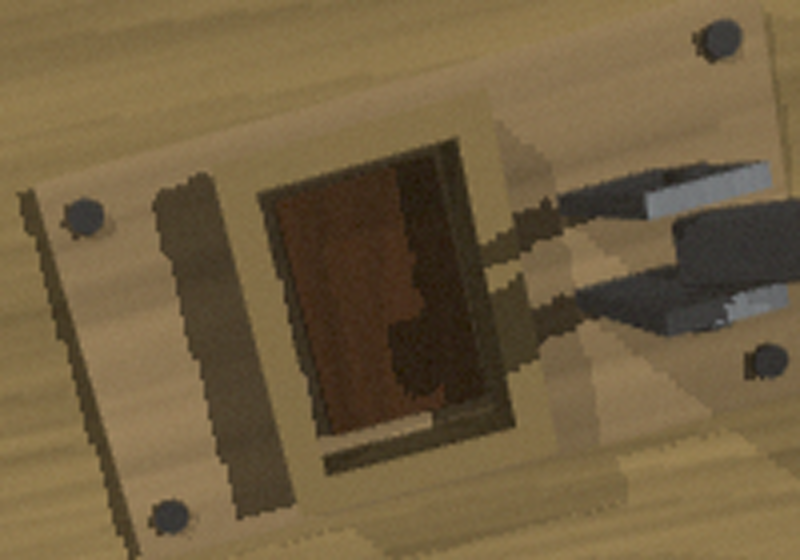

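send_rows(slide=[[-7, -35, 7], [-14, -70, 15], [-20, -105, 22], [-27, -141, 30], [-34, -176, 45], [-41, -211, 55], [-48, -247, 65], [-54, -282, 80]], roll=[0, 0, 0, 0, 0, 0, 0, 0], claw=[1, 1, 1, 1, 1, 1, 1, 1])

```text
t: 2.15
eef_pos: [0.4727, 0.1671, 0.251]
tool_rot: [-0.0, 0.995, -0.101, 0.001]
contact_force: [-0.1, -0.9, -0.3]
gripper_width: 1.002
grasp_force: 0.0
```

```bash
python3 - <<'E'
from h import *
import time
bot.read_camera("wrist")
m=bot.camera_model("wrist");im=bot.read_camera("wrist")[:,:,::-1];cv2.imwrite("pics/w2.png",im);o=bot.get_obs();print(o["eef_pos"],o["tool_rot"])
g=cv2.inRange(cv2.cvtColor(im,cv2.COLOR_BGR2HSV),(50,100,30),(80,255,255))
cs=cv2.findContours(g,0,2)[0]
if cs:
    c=max(cs,key=cv2.contourArea);q=cv2.approxPolyDP(c,3,True)[:,0]
    for p in q: print(p,onz("wrist",p,.088,m),onz("wrist",p,.002,m))
for P in([.474,.169,.09],[.5,.15,.088],[.445,.161,.088]): print(proj("wrist",P,m))
E
```

```text
[0.4705 0.1711 0.2489] [-0.0009  0.9954 -0.0959 -0.0019]
[333 151] [0.4979 0.1521 0.088 ] [0.4862 0.1496 0.002 ]
[335 207] [0.4434 0.1598 0.088 ] [0.4162 0.1595 0.002 ]
[320.0948 179.2799]
[334.8344 148.3057]
[333.5495 205.6636]
```

send_rows(slide=[[0, 0, 35], [0, 0, 70], [0, 0, 105], [0, 0, 140], [0, 0, 165], [0, 0, 180], [0, 0, 187], [0, 0, 187]], roll=[0, 0, 0, 0, 0, 0, 0, 0], claw=[1, 1, 1, 1, 1, 1, 1, 1])

```text
t: 2.92
eef_pos: [0.4719, 0.1642, 0.0625]
tool_rot: [0.001, 0.995, -0.101, -0.001]
contact_force: [0.5, 0.0, 0.2]
gripper_width: 1.0
grasp_force: 0.0
```

send_rows(slide=[[0, 0, 0], [0, 0, 0], [0, 0, 0], [0, 0, 0], [0, 0, 0], [0, 0, 0], [0, 0, 0], [0, 0, 0]], roll=[0, 0, 0, 0, 0, 0, 0, 0], claw=[0.6, 0.5, 0.4, 0.3, 0.2, 0.2, 0.2, 0.2], force=40)

```text
t: 3.58
eef_pos: [0.4736, 0.166, 0.065]
tool_rot: [-0.001, 0.995, -0.1, 0.001]
contact_force: [-1.0, -0.3, 6.6]
gripper_width: 0.344
grasp_force: 39.3
```

send_rows(slide=[[0, 0, -30], [10, 5, -50], [35, 18, -50], [60, 31, -50], [85, 43, -50], [105, 53, -50], [111, 56, -50], [111, 56, -50]], roll=[0, 0, 0, 0, 0, 0, 0, 0], claw=[0.2, 0.2, 0.2, 0.2, 0.2, 0.2, 0.2, 0.2])

```text
t: 4.25
eef_pos: [0.5713, 0.086, 0.1135]
tool_rot: [0.0, 0.995, -0.102, -0.0]
contact_force: [0.4, 0.4, -2.5]
gripper_width: 0.341
grasp_force: 40.3
```

send_rows(slide=[[0, 0, 15], [0, 0, 30], [0, 0, 40], [0, 0, 46], [0, 0, 48], [0, 0, 49], [0, 0, 49], [0, 0, 49]], roll=[0, 0, 0, 0, 0, 0, 0, 0], claw=[0.2, 0.2, 0.2, 0.2, 0.2, 0.2, 0.2, 0.2])

```text
t: 4.92
eef_pos: [0.5707, 0.0886, 0.0654]
tool_rot: [-0.0, 0.995, -0.1, 0.001]
contact_force: [0.7, -0.4, -2.7]
gripper_width: 0.344
grasp_force: 40.3
```

send_rows(slide=[[0, 0, 1], [0, 0, 2], [0, 0, 2], [0, 0, 2], [0, 0, 2], [0, 0, 2], [0, 0, 2], [0, 0, 2]], roll=[0, 0, 0, 0, 0, 0, 0, 0], claw=[0.2, 0.2, 0.2, 0.35, 0.5, 0.7, 0.9, 1])

```text
t: 5.58
eef_pos: [0.5704, 0.088, 0.0628]
tool_rot: [0.0, 0.995, -0.101, 0.0]
contact_force: [0.1, 0.3, 0.2]
gripper_width: 0.9
grasp_force: 0.0
```

send_rows(slide=[[0, 0, -20], [0, 0, -45], [0, -20, -50], [0, -45, -50], [0, -65, -50], [0, -75, -50], [0, -75, -45], [0, -75, -40]], roll=[0, 0, 0, 0, 0, 0, 0, 0], claw=[1, 1, 0.8, 0.6, 0.4, 0.2, 0, 0])

```text
t: 6.25
eef_pos: [0.5852, 0.1613, 0.1023]
tool_rot: [0.0, 0.995, -0.1, -0.0]
contact_force: [-0.6, -0.9, -0.4]
gripper_width: 0.144
grasp_force: 0.0
```

```bash
python3 - <<'E'
from h import *
bot.read_camera("wrist")
m=bot.camera_model("wrist");im=bot.read_camera("wrist")[:,:,::-1];t=bot.read_camera("top")[:,:,::-1];s=bot.read_camera("side")[:,:,::-1]
o=bot.get_obs();print(o["eef_pos"],o["tool_rot"])
cv2.imwrite("pics/w3.png",np.vstack([cv2.resize(im,(480,300)),np.hstack([cv2.resize(t[160:260,220:300],(240,300)),cv2.resize(s[140:240,250:330],(240,300))])]))
E
```

```text
[0.585  0.1597 0.1022] [ 0.0008  0.9948 -0.1015 -0.0006]
```

View pics/w3.png

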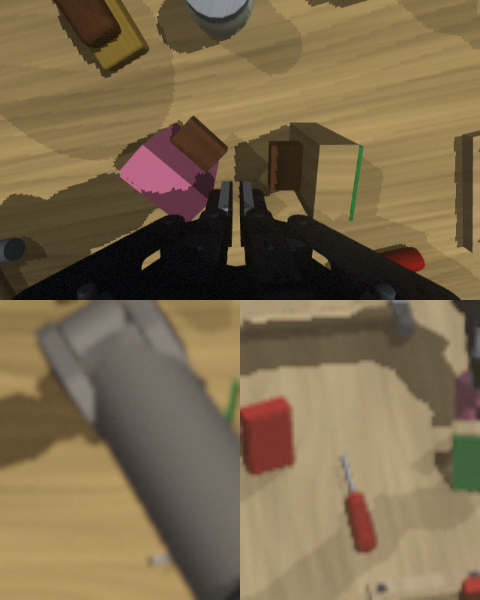

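The caul stands upright at wrist (320,170) with its bar toward the fingers, and the pink block is near the fingertips on the left. I'll push the caul's top over toward its felt side.

send_rows(slide=[[0, 10, 0], [0, 20, 0], [0, 28, 0], [0, 28, 8], [0, 28, 18], [0, 28, 25], [0, 28, 25], [0, 28, 25]], roll=[0, 0, 0, 0, 0, 0, 0, 0], claw=[0, 0, 0, 0, 0, 0, 0, 0])

```text
t: 7.12
eef_pos: [0.5791, 0.1348, 0.0769]
tool_rot: [0.0, 0.995, -0.1, -0.001]
contact_force: [0.2, 1.2, -1.1]
gripper_width: 0.0
grasp_force: 0.0
```

send_rows(slide=[[0, 10, 0], [0, 20, 0], [0, 27, 0], [0, 34, -1], [0, 41, -2], [0, 48, -4], [0, 55, -6], [0, 60, -8]], roll=[0, 0, 0, 0, 0, 0, 0, 0], claw=[0, 0, 0, 0, 0, 0, 0, 0])

```text
t: 7.78
eef_pos: [0.5676, 0.0744, 0.0862]
tool_rot: [0.0, 0.995, -0.101, 0.0]
contact_force: [-0.7, -1.1, 0.2]
gripper_width: -0.0
grasp_force: 0.0
```

```bash
python3 - <<'E'
from h import *
s=bot.read_camera("side")[:,:,::-1];im=bot.read_camera("wrist")[:,:,::-1]
o=bot.get_obs();print(o["eef_pos"],o["contact_force"])
cv2.imwrite("pics/w4.png",np.hstack([cv2.resize(im,(480,300)),cv2.resize(s[130:260,270:370],(300,300))]))
E
```

```text
[0.5679 0.0742 0.0863] [-0.9092 -0.6424  0.0755]
```

View pics/w4.png

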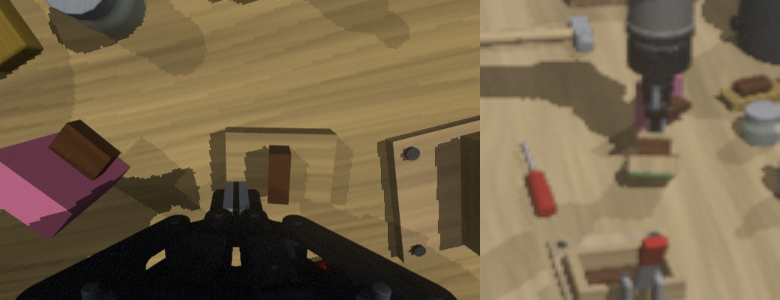

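The caul now lies felt down and bar up, with its bar at wrist (373,230) in full pixels, just ahead of the fingers. I'll raise, open and measure the bar.

send_rows(slide=[[0, 0, -25], [0, 0, -55], [0, 0, -85], [-20, 15, -110], [-40, 30, -110], [-50, 40, -110], [-50, 40, -110], [-50, 40, -110]], roll=[0, 0, 0, 0, 0, 0, 0, 0], claw=[0, 0, 0.2, 0.5, 0.6, 0.6, 0.6, 0.6])

```text
t: 8.55
eef_pos: [0.5107, 0.0464, 0.1963]
tool_rot: [0.0, 0.995, -0.101, 0.0]
contact_force: [0.2, -0.3, 0.6]
gripper_width: 0.595
grasp_force: 0.0
```

```bash
python3 - <<'E'
from h import *
bot.read_camera("wrist")
m=bot.camera_model("wrist");im=bot.read_camera("wrist")[:,:,::-1];o=bot.get_obs();print(o["eef_pos"],o["tool_rot"])
cv2.imwrite("pics/w5.png",im);np.savez("w5.npz",K=m["camera_matrix"],T=m["camera_from_world"])
print(proj("wrist",[.56,.03,.056],m))
E
```

```text
[0.5116 0.0471 0.196 ] [-0.0004  0.995  -0.1001  0.0004]
[322.5814 131.4448]
```

View pics/w5.png

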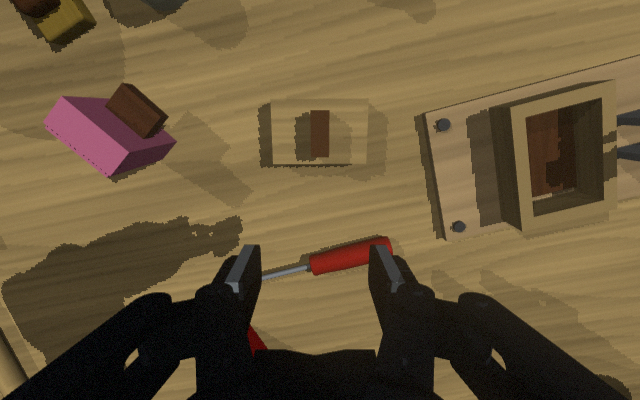

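The bar's top face is centred at about (320,133), with corners (311,110), (329,110), (328,157) and (311,157). The pocket rim corners are near (527,112), (603,98), (604,203) and (533,217).

```bash
python3 - <<'E'
from h import *
z=np.load("w5.npz");m={"camera_matrix":z["K"],"camera_from_world":z["T"]}
im=cv2.imread("pics/w5.png");R=im[:,:,2].astype(int)
b=np.array([onz("w",p,.056,m) for p in((311,110),(329,110),(328.5,157),(311.5,157))]);print("bar",b,b.mean(0))
h=cv2.cvtColor(im,cv2.COLOR_BGR2HSV)
roi=h[105:162,290:345];print("bar hue sat val",im[133,305],im[133,320],im[133,335])
mk=((im[:,:,2].astype(int)<130)&(im[:,:,0]<60)&(h[:,:,0]<14)).astype(np.uint8);mk[:100]=0;mk[165:]=0;mk[:,:300]=0;mk[:,345:]=0
c=max(cv2.findContours(mk,0,2)[0],key=cv2.contourArea);q=cv2.minAreaRect(c);print(q);print("c",onz("w",q[0],.056,m))
e=[onz("w",p,.056,m) for p in cv2.boxPoints(q)];print(np.array(e))
bb=np.array([onz("w",p,.03,m) for p in((270,100),(367,103),(352,165))]);print("block",bb)
E
```

```text
bar [[0.5794 0.0362 0.056 ]
 [0.5764 0.0213 0.056 ]
 [0.5373 0.0291 0.056 ]
 [0.5403 0.0438 0.056 ]] [0.5584 0.0326 0.056 ]
bar hue sat val [46 71 82] [29 53 74] [ 75 113 135]
((324.7500305175781, 128.75), (9.192388534545898, 5.656853675842285), 45.0)
c [0.5619 0.0277 0.056 ]
[[0.5638 0.032  0.056 ]
 [0.5664 0.0279 0.056 ]
 [0.5599 0.0235 0.056 ]
 [0.5573 0.0275 0.056 ]]
block [[ 0.5955  0.0715  0.03  ]
 [ 0.5752 -0.0152  0.03  ]
 [ 0.5213  0.0079  0.03  ]]
```

send_rows(slide=[[24, 2, 0], [49, 4, 25], [49, 4, 60], [49, 4, 95], [49, 4, 125], [49, 4, 148], [49, 4, 160], [49, 4, 162]], roll=[0, 0, 0, 0, 0, 0, 0, 0], claw=[0.6, 0.6, 0.6, 0.6, 0.6, 0.6, 0.6, 0.6])

```text
t: 9.32
eef_pos: [0.5568, 0.0333, 0.0312]
tool_rot: [0.0, 0.995, -0.1, -0.002]
contact_force: [-0.1, -0.7, 0.6]
gripper_width: 0.6
grasp_force: 0.0
```

send_rows(slide=[[0, 0, 0], [0, 0, 0], [0, 0, 0], [0, 0, 0], [0, 0, 0], [0, 0, 0], [0, 0, 0], [0, 0, 0]], roll=[0, 0, 0, 0, 0, 0, 0, 0], claw=[0.4, 0.3, 0.2, 0.1, 0.05, 0.05, 0.05, 0.05], force=50)

```text
t: 9.98
eef_pos: [0.5595, 0.0329, 0.0357]
tool_rot: [-0.0, 0.995, -0.101, 0.002]
contact_force: [0.0, 0.6, 7.8]
gripper_width: 0.173
grasp_force: 50.8
```

send_rows(slide=[[0, 0, -10], [0, 0, -25], [0, 0, -50], [0, 0, -80], [0, 0, -110], [0, 0, -140], [0, 0, -150], [0, 0, -150]], roll=[0, 0, 0, 0, 0, 0, 0, 0], claw=[0.05, 0.05, 0.05, 0.05, 0.05, 0.05, 0.05, 0.05])

```text
t: 10.65
eef_pos: [0.5596, 0.0328, 0.1872]
tool_rot: [-0.0, 0.995, -0.101, 0.003]
contact_force: [-0.6, 0.5, -2.8]
gripper_width: 0.175
grasp_force: 49.7
```

```bash
python3 - <<'E'
from h import *
m=bot.camera_model("wrist");o=bot.get_obs();c,_=ray("wrist",(0,0),m)
print(o["q"],o["contact_force"],o["gripper_width"],o["eef_pos"],c, totool(c-o["eef_pos"])[0])
t=cv2.imread("pics/top0.png");h=cv2.cvtColor(t,cv2.COLOR_BGR2HSV)
g=cv2.inRange(h,(0,150,90),(8,255,255))|cv2.inRange(h,(172,150,90),(180,255,255));g[:,:400]=0;g[250:]=0
ys,xs=np.nonzero(g);print("red tip",xs.min(),xs.max(),ys.min(),ys.max(),xs.mean(),ys.mean())
for z in(.18,.214): print(onz("top",(xs.max()-2,ys.mean()),z))
E
```

```text
[ 0.1575  0.3654 -0.4074  1.8599  0.1769  0.9455 -2.1014] [-0.614   0.4931 -2.8126] 0.17452761951099016 [0.5596 0.0328 0.1872] [0.6268 0.0191 0.3308] [  69.4163   -0.2349 -143.1317]
red tip 434 438 212 219 436.02777777777777 215.88888888888889
[ 0.5031 -0.3235  0.18  ]
[ 0.5017 -0.3154  0.214 ]
```

send_rows(slide=[[-12, 27, 0], [-25, 55, 0], [-38, 85, 0], [-51, 115, 0], [-64, 145, 0], [-77, 175, 0], [-90, 205, 0], [-98, 222, 0]], roll=[0, 0, 0, 0, 0, 0, 0, 0], claw=[0.05, 0.05, 0.05, 0.05, 0.05, 0.05, 0.05, 0.05])

```text
t: 11.32
eef_pos: [0.4135, -0.168, 0.1819]
tool_rot: [0.0, 0.995, -0.102, -0.002]
contact_force: [-0.1, -0.6, -2.1]
gripper_width: 0.175
grasp_force: 49.7
```

```bash
python3 - <<'E'
from h import *
for i in range(3): bot.read_camera("wrist")
m=bot.camera_model("wrist");im=bot.read_camera("wrist")[:,:,::-1];o=bot.get_obs();print(o["eef_pos"],o["tool_rot"])
cv2.imwrite("pics/w6.png",im);np.savez("w6.npz",K=m["camera_matrix"],T=m["camera_from_world"])
print(proj("wrist",[.492,-.181,.048],m))
E
```

```text
[ 0.4165 -0.1652  0.1827] [-0.0003  0.9949 -0.1011 -0.001 ]
[312.8689  97.4984]
```

View pics/w6.png

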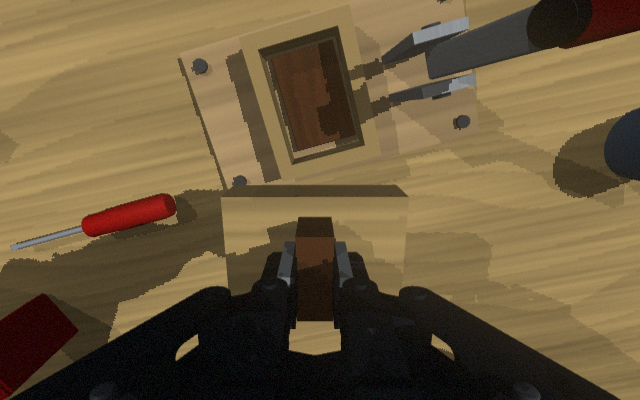

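The view shows the pocket rim at about (259,51), (342,27), (365,147) and (291,164). The held caul's front top edge runs from (222,197) to (407,197), and its bar front runs from (298,217) to (333,217). I'll refine these edges with line fits.

```bash
cat > edge.py <<'E'
from h import *
def fit(gray,a,b,w=6,dark=+1):
    """subpixel line near a-b; dark=+1: brightness drops along the left->normal n"""
    a=np.float32(a);b=np.float32(b);t=(b-a)/np.linalg.norm(b-a);n=np.array([-t[1],t[0]])
    pts=[]
    for s in np.linspace(.12,.88,40):
        k=np.arange(-w,w+.01,.25);p=a+(b-a)*s+np.outer(k,n)
        v=cv2.remap(gray,p[:,0].astype(np.float32)[None],p[:,1].astype(np.float32)[None],1)[0].astype(float)
        g=-dark*np.gradient(cv2.GaussianBlur(v[None],(0,0),3)[0]);pts.append(p[g.argmax()])
    pts=np.float32(pts)
    return cv2.fitLine(pts,cv2.DIST_HUBER,0,.01,.01)[:,0]
def meet(l,m):
    A=np.array([[l[0],-m[0]],[l[1],-m[1]]]);s=np.linalg.solve(A,np.array([m[2]-l[2],m[3]-l[3]]));return l[2:]+s[0]*l[:2]
E
python3 - <<'E'
from edge import *
z=np.load("w6.npz");m={"camera_matrix":z["K"],"camera_from_world":z["T"]}
g=cv2.cvtColor(cv2.imread("pics/w6.png"),cv2.COLOR_BGR2GRAY)
C=[(259,51),(342,27),(365,147),(291,164)]
L=[fit(g,C[i],C[(i+1)%4]) for i in range(4)]
Q=[meet(L[i-1],L[i]) for i in range(4)];print(np.array(Q))
P=np.array([onz("w",q,.048,m) for q in Q]);print(P,"centre",P.mean(0))
print("sides",[np.linalg.norm(P[i]-P[i-1]) for i in range(4)])
for a,b in((0,1),(3,2)): print("press x dir",np.degrees(np.arctan2(*(P[b]-P[a])[[1,0]])))
for a,b in((3,0),(2,1)): print("press y dir",np.degrees(np.arctan2(*(P[b]-P[a])[[1,0]])))
# held block
o=bot.get_obs();tcp=np.array([.4165,-.1652,.1827]);R=totool([0,0,0])[1]
def tool(uv,dz):
    return R.T@(onz("w",uv,tcp[2]+dz,m)-tcp)*1000
for n,uv,dz in(("blk L",(222,197),-.004),("blk R",(407,197),-.004),("bot L",(230,185),-.034),("bot R",(396,185),-.034),("bar L",(298,217),.022),("bar R",(333,217),.022)): print(n,tool(uv,dz))
E
```

```text
[[257.2994  49.0166]
 [337.4753  25.0518]
 [364.5792 144.8483]
 [291.2111 164.6687]]
[[ 0.5365 -0.1456  0.048 ]
 [ 0.5403 -0.2106  0.048 ]
 [ 0.4454 -0.2163  0.048 ]
 [ 0.4415 -0.1512  0.048 ]] centre [ 0.4909 -0.1809  0.048 ]
sides [np.float64(0.09517547531899356), np.float64(0.06510890823246404), np.float64(0.09513772870721522), np.float64(0.06521578955428593)]
press x dir -86.61513938375997
press x dir -86.5818614748218
press y dir 3.4230579161741685
press y dir 3.4874347438063538
blk L [ 28.6344 -42.254    3.956 ]
blk R [28.4311 45.1009  3.9209]
bot L [ 27.4471 -46.0958  33.9602]
bot R [27.2324 47.3246 33.9227]
bar L [ 27.4498  -5.1476 -22.0566]
bar R [ 27.4169   8.6961 -22.0621]
```

send_rows(slide=[[0, 0, 0], [10, 0, 0], [20, 0, 0], [30, -1, 0], [40, -1, 0], [50, -2, 0], [60, -2, 0], [70, -2, 0]], roll=[-7, -14, -21, -28, -35, -42, -49, -56], claw=[0.05, 0.05, 0.05, 0.05, 0.05, 0.05, 0.05, 0.05])

```text
t: 12.18
eef_pos: [0.4875, -0.1755, 0.183]
tool_rot: [-0.001, 0.924, 0.382, -0.0]
contact_force: [-0.9, -0.1, -2.1]
gripper_width: 0.173
grasp_force: 49.7
```

send_rows(slide=[[2, 2, 0], [3.5, 4.5, 0], [3.5, 4.5, 10], [3.5, 4.5, 20], [3.5, 4.5, 30], [3.5, 4.5, 40], [3.5, 4.5, 50], [3.5, 4.5, 60]], roll=[-7, -14, -21, -28, -35, -42, -49, -49], claw=[0.05, 0.05, 0.05, 0.05, 0.05, 0.05, 0.05, 0.05])

```text
t: 12.85
eef_pos: [0.4926, -0.1765, 0.1226]
tool_rot: [-0.001, 0.683, 0.73, 0.0]
contact_force: [-0.0, -0.2, -2.9]
gripper_width: 0.171
grasp_force: 49.7
```

```bash
python3 - <<'E'
from h import *
E=[]
for i in range(4):
    im=bot.read_camera("wrist")[:,:,::-1];o=bot.get_obs();E.append(np.r_[o["eef_pos"],o["tool_rot"]])
m=bot.camera_model("wrist");im=bot.read_camera("wrist")[:,:,::-1]
print(np.array(E),o["q"])
cv2.imwrite("pics/w7.png",im);np.savez("w7.npz",K=m["camera_matrix"],T=m["camera_from_world"])
for x,y in((-32.5,-47.5),(-32.5,47.5)):
    a=np.radians(-86.6);P=np.array([.4909,-.1809,.048])+np.array([np.cos(a)*x-np.sin(a)*y,np.sin(a)*x+np.cos(a)*y,0])/1000;print(P,proj("w",P,m))
E
```

```text
[[ 0.4913 -0.1764  0.1208 -0.002   0.6856  0.728  -0.0001]
 [ 0.4912 -0.1767  0.1218 -0.002   0.6862  0.7274 -0.0003]
 [ 0.4918 -0.177   0.1228 -0.0012  0.6863  0.7274 -0.0001]
 [ 0.4924 -0.1773  0.1236 -0.0005  0.6861  0.7275  0.0001]] [ 0.7135  0.4318 -0.6005  1.982   0.3271  0.8242 -0.0111]
[ 0.4416 -0.1513  0.048 ] [244.0129 171.7366]
[ 0.5364 -0.1456  0.048 ] [381.9494 171.7053]
```

View pics/w7.png

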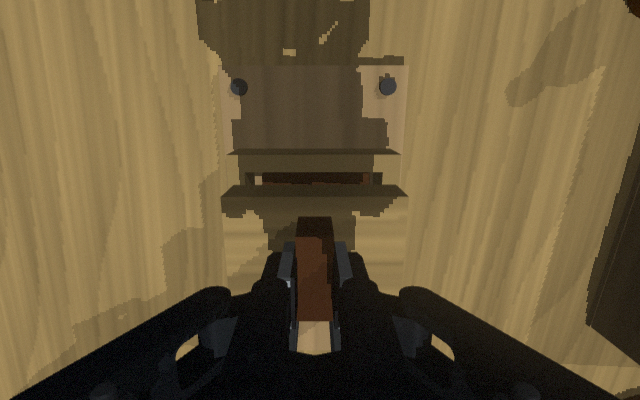

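The wrist view shows the front pocket rim near row 172, columns 244–382, matching the prediction. The held caul's front bottom edge is at row 185 and the bolts are at (239,87) and (387,86). I've used my picture allowance, so I'll fine-tune from numbers only.

```bash
python3 - <<'E'
from edge import *
z=np.load("w7.npz");m={"camera_matrix":z["K"],"camera_from_world":z["T"]}
im=cv2.imread("pics/w7.png");g=cv2.cvtColor(im,cv2.COLOR_BGR2GRAY)
print("L",g[174:184:2,236:268]);print("R",g[174:184:2,362:392])
print("col313",g[145:205,313]);print("col 250",g[145:205,250])
print("rows198 L",g[190:200:3,214:236],"R",g[190:200:3,396:414])
E
```

```text
L [[123 122 123  68  61  64  67  67  60  49  37  36  40  36  35  37  36  42
   47  56  55  55  55  55  52  54  30  30  30  31  27  30]
 [123 121 120  67  65  62  66  66  66  48  51  39  33  42  40  36  41  38
   61 114 114 113 114 111 109 111  28  31  34  28  28  32]
 [124 124 124  64  68  67  65  63  61  46  50  49  42  37  37  42  40  39
   66 124 122 122 122 120 121 117  30  28  30  27  26  27]
 [126 127 121 116  67  67  68  67  64  48  49  49  52  39  40  41  41  34
   54 123 124 123 120 120 121 117  45  26  30  22  29  25]
 [124 121 126 123  67  65  69  66  63  49  46  48  49  47  38  40  31  43
   51 125 124 119 119 119 119 117  74  47  44  41  45  43]]
R [[ 34  51  54  49  51  51  45  48  54  53  50  40  37  37  42  41  39  37
   45  43  79 123 123 125 125 125 126 124 125 124]
 [ 29  55  54  51  56  57  49  46  49  51  55  40  42  43  40  42  39  35
   37  41  82 124 125 122 122 123 125 123 123 125]
 [ 29  52  52  51  52  50  49  40  53  52  52  41  34  42  46  43  40  37
   40  42 102 124 122 122 125 123 127 122 126 124]
 [ 26  50  53  52  49  53  50  42  56  57  50  37  38  
[... 564 characters left out ...]
7 60 60 60 61]
rows198 L [[119 122 122 122 118 116 123 128 127 126 126 120 127  93  58  52  49  48
   48  51  50  50]
 [120 120 121 120 117 120 123 131 126 123  81  58  47  51  50  52  48  49
   47  52  49  52]
 [118 118 120 118 120 118 106  69  51  51  48  49  51  50  51  52  51  51
   54  53  51  52]
 [116 120 117 122 118 113 102  64  66  65  67  67  63  60  65  62  65  63
   65  61  68  62]] R [[ 48  55  53  55  50  66  96 125 130 133 134 136 135 136 134 134 136 136]
 [ 54  51  54  54  54  51  55  52  64 104 135 134 136 134 137 130 134 134]
 [ 55  59  82  79  81  82  80  79  79  80  79  84 113 135 134 137 134 134]
 [112 123 121 120 118 120 120 121 119 119 122 122 123 133 134 137 134 134]]
```

```bash
python3 - <<'E'
from edge import *
z=np.load("w7.npz");m={"camera_matrix":z["K"],"camera_from_world":z["T"]}
a=np.radians(-86.6);X=np.array([np.cos(a),np.sin(a)]);Y=np.array([-X[1],X[0]]);O=np.array([.4909,-.1809])
def pr(uv,zz):
    d=onz("w",uv,zz,m)[:2]-O;return np.array([d@X,d@Y])*1000
print("rim",pr((244.5,174),.048),pr((381.8,176),.048),pr((313,171.7),.048))
for zz in(.117,.119,.121): 
    l,r=pr((220.6,196.7),zz),pr((408.2,196.7),zz);print(zz,l,r,"w",r[1]-l[1],"mid",(l+r)/2)
for zz in(.087,.089,.091):
    print(zz,"front low",pr((313,184.8),zz),pr((250,184.8),zz))
c,d=ray("w",(313,185),m);print("cam",c,d/d[2])
E
```

```text
rim [-30.9169 -47.2598] [-29.4929  47.5689] [-32.5146   0.0277]
0.117 [-33.2981 -44.1253] [-33.2873  46.2856] w 90.41094848873894 mid [-33.2927   1.0802]
0.119 [-33.8374 -43.5181] [-33.8268  45.6856] w 89.20368853192227 mid [-33.8321   1.0838]
0.121 [-34.3767 -42.9108] [-34.3663  45.0856] w 87.99642857510571 mid [-34.3715   1.0874]
0.087 front low [-32.2565   0.2505] [-32.2627 -35.8229]
0.089 front low [-32.7174   0.2628] [-32.7235 -35.4093]
0.091 front low [-33.1783   0.275 ] [-33.1844 -34.9958]
cam [ 0.4879 -0.1073  0.2668] [-0.0076  0.2311  1.    ]
```

send_rows(slide=[[-2, -1, 0], [-3.5, -1, 0], [-3.5, -1, 10], [-3.5, -1, 20], [-3.5, -1, 28], [-3.5, -1, 34], [-3.5, -1, 38], [-3.5, -1, 40]], roll=[0, 0, 0, 0, 0, 0, 0, 0], claw=[0.05, 0.05, 0.05, 0.05, 0.05, 0.05, 0.05, 0.05])

```text
t: 13.77
eef_pos: [0.4909, -0.1814, 0.0828]
tool_rot: [-0.001, 0.685, 0.728, -0.0]
contact_force: [-0.7, -0.9, -2.8]
gripper_width: 0.173
grasp_force: 49.8
```

```bash
python3 - <<'E'
from edge import *
E=[]
for i in range(5):
    im=bot.read_camera("wrist")[:,:,::-1];o=bot.get_obs();E.append(np.r_[o["eef_pos"],o["contact_force"],np.degrees(2*np.arctan2(o["tool_rot"][2],o["tool_rot"][1]))])
E=np.array(E);print(E.mean(0),E.std(0))
a=np.radians(-86.6);X=np.array([np.cos(a),np.sin(a)]);Y=np.array([-X[1],X[0]])
d=E.mean(0)[:2]-np.array([.4909,-.1809]);print("tcp in press",d@X,d@Y)
E
```

```text
[ 0.4914 -0.1815  0.0837 -0.0395 -0.0632 -1.8472 93.4744] [0.0003 0.0001 0.0005 0.4383 0.3132 0.4344 0.0035]
tcp in press 0.0006681426160940381 0.000494875826805321
```

send_rows(slide=[[0, -0.3, 2], [0, -0.3, 4], [0, -0.3, 6], [0, -0.3, 8], [0, -0.3, 10], [0, -0.3, 12], [0, -0.3, 14], [0, -0.3, 15]], roll=[0, 0, 0, 0, 0, 0, 0, 0], claw=[0.05, 0.05, 0.05, 0.05, 0.05, 0.05, 0.05, 0.05])

```text
t: 14.68
eef_pos: [0.491, -0.1816, 0.0685]
tool_rot: [-0.0, 0.685, 0.728, -0.0]
contact_force: [0.4, 0.1, -1.3]
gripper_width: 0.176
grasp_force: 49.8
```

Free entry, with no contact force. I'll lower it the rest of the way.

send_rows(slide=[[0, 0, 2], [0, 0, 4], [0, 0, 6], [0, 0, 8], [0, 0, 10], [0, 0, 12], [0, 0, 13], [0, 0, 14]], roll=[0, 0, 0, 0, 0, 0, 0, 0], claw=[0.05, 0.05, 0.05, 0.05, 0.05, 0.05, 0.05, 0.05])

```text
t: 15.35
eef_pos: [0.491, -0.1818, 0.0556]
tool_rot: [-0.0, 0.685, 0.728, -0.001]
contact_force: [-8.0, 1.1, 21.1]
gripper_width: 0.175
grasp_force: 53.0
```

send_rows(slide=[[0, 0, -1], [0, 0, -1], [0, 0, -1], [0, 0, -1], [0, 0, -1], [0, 0, -1], [0, 0, -1], [0, 0, -1]], roll=[0, 0, 0, 0, 0, 0, 0, 0], claw=[0.05, 0.05, 0.2, 0.25, 0.35, 0.45, 0.5, 0.5])

```text
t: 16.02
eef_pos: [0.4912, -0.1817, 0.0559]
tool_rot: [0.0, 0.685, 0.728, 0.0]
contact_force: [0.1, 0.3, -1.2]
gripper_width: 0.505
grasp_force: 0.0
```

send_rows(slide=[[0, 0, -5], [0, 0, -15], [0, 0, -30], [0, 0, -50], [0, 0, -75], [0, 0, -100], [0, 0, -125], [0, 0, -150]], roll=[0, 0, 0, 0, 0, 0, 0, 0], claw=[0.5, 0.5, 0.5, 0.5, 0.5, 0.5, 0.5, 0.5])

```text
t: 16.68
eef_pos: [0.491, -0.1814, 0.2081]
tool_rot: [0.0, 0.685, 0.728, 0.0]
contact_force: [-0.2, -0.8, -0.3]
gripper_width: 0.499
grasp_force: 0.0
```

```bash
python3 - <<'E'
from edge import *
bot.read_camera("wrist")
m=bot.camera_model("wrist");im=bot.read_camera("wrist")[:,:,::-1]
o=bot.get_obs();print(o["eef_pos"],o["contact_force"],o["q"])
cv2.imwrite("pics/w8.png",im);np.savez("w8.npz",K=m["camera_matrix"],T=m["camera_from_world"])
O=np.array([.4909,-.1809]);a=np.radians(-86.6);X=np.array([np.cos(a),np.sin(a)]);Y=np.array([-X[1],X[0]])
P=lambda x,y,z:proj("w",np.r_[O+(X*x+Y*y)/1000,z],m)
for n,q in dict(rimFL=(-32.5,-47.5,.048),rimFR=(-32.5,47.5,.048),blkFL=(-30,-45,.05),blkFR=(-30,45,.05),barFL=(-20,-8,.076),barFR=(-20,8,.076),barBL=(20,-8,.076),barBR=(20,8,.076)).items(): print(n,P(*q))
E
```

```text
[ 0.4938 -0.182   0.211 ] [-0.0803 -0.5302  0.3549] [ 0.7748  0.3187 -0.6494  1.9027  0.2314  0.9862  0.083 ]
rimFL [260.8579 148.7435]
rimFR [360.7932 148.8724]
blkFL [263.2968 151.6627]
blkFR [358.3521 151.7795]
barFL [301.6458 167.0004]
barFR [319.8705 167.0169]
barBL [302.0426 210.4098]
barBR [319.5741 210.4095]
```

```bash
python3 - <<'E'
import cv2
im=cv2.imread("pics/w8.png");g=cv2.cvtColor(im,cv2.COLOR_BGR2GRAY)
for r in(172,185,200): print("bar row",r,"c294:",g[r,294:330])
print("bar cols from r155",g[155:180,311]);print("bar back r200",g[200:222,311])
for c in(275,345): print("front col",c,"r140:",g[140:162,c])
for r in(160,185): print("L row",r,"c252:",g[r,252:272],"R c350:",g[r,350:370])
E
```

```text
bar row 172 c294: [ 96  92  93  97  93  45  48  45  51  48  53  49  49  50  48  48  48  51
  49  51  48  52  52  51  52  57 109 110 112 110 110 113 111 113 111 113]
bar row 185 c294: [108 108 105 106 103  51  44  49  54  48  50  53  52  47  49  51  48  55
  52  48  55  52  54  49  54  72 122 121 120 119 121 120 119 122 119 122]
bar row 200 c294: [ 95  96  95  95  92  95  95  94  52  50  50  51  49  50  55  52  53  51
  52  52  53  52  51  50  50  68 111 109 115 111 110 110 114 108 112 106]
bar cols from r155 [56 56 56 58 61 61 64 65 49 34 34 30 32 44 47 51 50 51 49 51 51 50 48 51
 51]
bar back r200 [ 51  50  49  54  52  52  51  51  49  52  48  74 112  61  88 106 111 111
 111 111 112  73]
front col 275 r140: [109 112 112 110 111 110 112 109 108  67  42  39  41 103 106 101 104 105
 104 107 111 114]
front col 345 r140: [112 110 108 111 112 113 108 107 112  65  43  36  55 100 106 107 105 106
 107 115 118 119]
L row 160 c252: [112 111 111 111 114 111 111 111 110  80  43  79 108 106 110 109 110 108
 111 109] R c350: [118 120 121 117 120 119 117 116  46  37  46 109 111 109 109 110 111 110
 112 111]
L row 185 c252: [109 111 111 111 112 112 110 109 112 107 110  40  63 125 123 123 122 120
 127 118] R c350: [122 123 119 120 120 122 116  55  39  44 109 110 112 111 114 108 113 111
 113 112]
```

The caul is seated squarely. The measured edges match the predicted ones within about 1 px, and the gaps are equal left and right. Next I close the fingers and go over and behind the raised clamp arm.

send_rows(slide=[[0, 0, -38], [0, 0, -78], [-30, 0, -95], [-68, 0, -95], [-106, 0, -95], [-145, 0, -95], [-182, 0, -95], [-195, 0, -95]], roll=[0, 0, 0, 0, 0, 0, 0, 0], claw=[0, 0, 0, 0, 0, 0, 0, 0])

```text
t: 17.45
eef_pos: [0.5008, -0.3829, 0.3]
tool_rot: [0.0, 0.688, 0.726, -0.001]
contact_force: [-1.6, -0.5, 0.2]
gripper_width: -0.003
grasp_force: 0.0
```

```bash
python3 - <<'E'
from edge import *
E=[]
for i in range(3):
    im=bot.read_camera("wrist")[:,:,::-1];E.append(bot.get_obs()["eef_pos"])
m=bot.camera_model("wrist");im=bot.read_camera("wrist")[:,:,::-1];t=bot.read_camera("side")[:,:,::-1]
O=np.array([.4909,-.1809]);a=np.radians(-86.6);X=np.array([np.cos(a),np.sin(a)]);Y=np.array([-X[1],X[0]])
e=np.mean(E,0);d=e[:2]-O;print("tcp press",d@X,d@Y,e[2],bot.get_obs()["gripper_width"])
def red(im):
    h=cv2.cvtColor(im,cv2.COLOR_BGR2HSV);g=cv2.inRange(h,(0,170,60),(7,255,255))|cv2.inRange(h,(174,170,60),(180,255,255))
    n,l,s,c=cv2.connectedComponentsWithStats(g);return [(s[i],c[i]) for i in range(1,n) if s[i,4]>25]
for n,I,mm in(("wrist",im,m),("side",t,bot.camera_model("side"))):
    print(n,red(I))
    for th in(1.8,1.95,2.1):
        r=[]
        for q in((80,-12,8),(140,-12,8),(140,12,8),(140,12,-8)):
            x=85-q[0]*np.cos(th)+q[2]*np.sin(th);z=93+q[0]*np.sin(th)+q[2]*np.cos(th)
            r.append(proj(n,np.r_[O+(X*x+Y*q[1])/1000,z/1000],mm))
        print(th,np.round(np.array(r),0).tolist())
E
```

```text
tcp press 0.1993031765009142 -0.001191628971162597 0.29994948168418634 0.00047721039312744926
wrist [(array([318,  91,  12,  16,  49], dtype=int32), array([323.8367,  98.0204])), (array([302, 101,  32,  35, 466], dtype=int32), array([321.8584, 119.5494]))]
1.8 [[301.0, 90.0], [297.0, 107.0], [334.0, 107.0], [335.0, 81.0]]
1.95 [[301.0, 105.0], [298.0, 137.0], [333.0, 137.0], [334.0, 115.0]]
2.1 [[302.0, 117.0], [299.0, 162.0], [332.0, 162.0], [333.0, 144.0]]
side []
1.8 [[322.0, 242.0], [323.0, 231.0], [331.0, 230.0], [330.0, 225.0]]
1.95 [[323.0, 245.0], [325.0, 237.0], [333.0, 236.0], [332.0, 231.0]]
2.1 [[323.0, 249.0], [326.0, 244.0], [334.0, 243.0], [333.0, 238.0]]
```

send_rows(slide=[[0, 1, 35], [0, 1, 70], [0, 1, 95], [0, 1, 103], [10, 1, 103], [25, 1, 103], [36, 1, 103], [44, 1, 103]], roll=[0, 0, 0, 0, 0, 0, 0, 0], claw=[0, 0, 0, 0, 0, 0, 0, 0])

```text
t: 18.37
eef_pos: [0.5029, -0.3302, 0.2005]
tool_rot: [0.002, 0.684, 0.729, 0.0]
contact_force: [-0.2, -3.0, 1.7]
gripper_width: 0.0
grasp_force: 1.4
```

send_rows(slide=[[6, 0, 0], [12, 0, 0], [18, 0, 0], [25, 0, -2], [32, 0, -5], [39, 0, -8], [45, 0, -10], [51, 0, -10]], roll=[0, 0, 0, 0, 0, 0, 0, 0], claw=[0, 0, 0, 0, 0, 0, 0, 0])

```text
t: 19.03
eef_pos: [0.4981, -0.2808, 0.2083]
tool_rot: [0.0, 0.685, 0.728, -0.0]
contact_force: [-0.2, -1.5, 0.6]
gripper_width: 0.001
grasp_force: 0.9
```

send_rows(slide=[[10, 0, 0], [20, 0, 1], [30, 0, 3], [38, 0, 5], [49, 0, 10], [59, 0, 15], [69, 0, 20], [78, 0, 28]], roll=[0, 0, 0, 0, 0, 0, 0, 0], claw=[0, 0, 0, 0, 0, 0, 0, 0])

```text
t: 19.7
eef_pos: [0.4935, -0.2021, 0.1795]
tool_rot: [0.0, 0.685, 0.728, 0.0]
contact_force: [1.1, -0.2, 2.6]
gripper_width: -0.003
grasp_force: 0.7
```

send_rows(slide=[[8, 0, 7], [16, 0, 15], [22, 0, 23], [27, 0, 32], [31, 0, 40], [34, 0, 48], [37, 0, 56], [39, 0, 62]], roll=[0, 0, 0, 0, 0, 0, 0, 0], claw=[0, 0, 0, 0, 0, 0, 0, 0])

```text
t: 20.37
eef_pos: [0.4908, -0.1645, 0.1168]
tool_rot: [-0.0, 0.685, 0.728, -0.0]
contact_force: [-0.1, -1.3, 1.0]
gripper_width: -0.004
grasp_force: 0.4
```

Contact forces follow the arm down. Now I press it home.

send_rows(slide=[[1, 0, 4], [2, 0, 8], [2, 0, 11], [2, 0, 13], [2, 0, 14], [2, 0, 15], [2, 0, 16], [2, 0, 17]], roll=[0, 0, 0, 0, 0, 0, 0, 0], claw=[0, 0, 0, 0, 0, 0, 0, 0])

```text
t: 21.03
eef_pos: [0.4911, -0.1627, 0.101]
tool_rot: [0.0, 0.685, 0.728, 0.0]
contact_force: [-1.8, 0.9, 12.3]
gripper_width: 0.001
grasp_force: 6.5
```

send_rows(slide=[[0, 0, 0.5], [0, 0, 1], [0, 0, 1], [0, 0, 1], [0, 0, 1], [0, 0, 1], [0, 0, 1], [0, 0, 1]], roll=[0, 0, 0, 0, 0, 0, 0, 0], claw=[0, 0, 0, 0, 0, 0, 0, 0])

```text
t: 21.7
eef_pos: [0.4912, -0.1627, 0.101]
tool_rot: [0.0, 0.685, 0.728, -0.0]
contact_force: [-4.0, 1.7, 11.9]
gripper_width: -0.004
grasp_force: 6.0
```

send_rows(slide=[[0, 0, 1], [0, 0, 2], [0, 0, 2.5], [0, 0, 2.5], [0, 0, 2.5], [0, 0, 2.5], [0, 0, 2.5], [0, 0, 2.5]], roll=[0, 0, 0, 0, 0, 0, 0, 0], claw=[0, 0, 0, 0, 0, 0, 0, 0])

```text
t: 22.37
eef_pos: [0.4913, -0.1627, 0.1008]
tool_rot: [0.001, 0.685, 0.728, -0.001]
contact_force: [-13.0, 2.7, 37.4]
gripper_width: -0.002
grasp_force: 18.5
```

send_rows(slide=[[0, 0, -8], [0, 0, -20], [0, 0, -45], [0, 0, -80], [0, 0, -115], [0, 0, -140], [0, 0, -150], [0, 0, -150]], roll=[0, 0, 0, 0, 0, 0, 0, 0], claw=[0, 0, 0, 0, 0, 0, 0, 0])

```text
t: 23.03
eef_pos: [0.4925, -0.1631, 0.2502]
tool_rot: [0.003, 0.686, 0.728, 0.001]
contact_force: [-0.2, -0.1, 0.5]
gripper_width: -0.001
grasp_force: 0.0
```

```bash
python3 - <<'E'
from edge import *
bot.read_camera("wrist");m=bot.camera_model("wrist");im=bot.read_camera("wrist")[:,:,::-1];cv2.imwrite("pics/w9.png",im)
o=bot.get_obs();print(o["t"],o["eef_pos"],o["contact_force"])
O=np.array([.4909,-.1809]);a=np.radians(-86.6);X=np.array([np.cos(a),np.sin(a)]);Y=np.array([-X[1],X[0]])
h=cv2.cvtColor(im,cv2.COLOR_BGR2HSV);g=cv2.inRange(h,(0,170,60),(7,255,255))|cv2.inRange(h,(174,170,60),(180,255,255))
n,l,s,c=cv2.connectedComponentsWithStats(g);print([s[i] for i in range(1,n) if s[i,4]>25])
for th in(-.05,0,.05,.15):
    r=[]
    for q in((140,-12,8),(140,12,8),(80,12,8)):
        x=85-q[0]*np.cos(th)+q[2]*np.sin(th);z=93+q[0]*np.sin(th)+q[2]*np.cos(th)
        r.append(proj("w",np.r_[O+(X*x+Y*q[1])/1000,z/1000],m))
    print(th,np.round(np.array(r),1).tolist())
E
```

```text
23.1333 [ 0.4904 -0.1628  0.2466] [ 0.6284  0.2855 -1.3167]
[array([245,   0,  25,  35, 591], dtype=int32), array([ 301,  148,   26,   63, 1560], dtype=int32)]
-0.05 [[300.2, 146.5], [326.4, 146.5], [325.8, 209.9]]
0 [[299.9, 147.6], [326.7, 147.6], [326.0, 211.5]]
0.05 [[299.6, 149.2], [327.0, 149.2], [326.1, 213.3]]
0.15 [[298.9, 153.8], [327.6, 153.9], [326.4, 217.7]]
```

The arm is down: the red grip spans rows 148–210 and columns 301–326, which matches angle 0. It took 37 N of pressing, and the robot is now clear.

```bash
python3 -c "
from station import bot
print(bot.hand_in())"
```

```text
the job is handed in; nothing more can be done
None
```

The pressing block is seated in the pocket felt down and bar up, and the clamp arm is pressed home at about level; I handed the job in at about 23 s, but the hand-in gave no verdict.

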